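# Pack the casting kit into its bench caddy

## Robot

A 7-joint arm with a two-finger parallel gripper is mounted at the origin on the work surface. World frame = base frame: x ahead of the robot, y to its left, z up, the work surface at z = 0. Lengths are in m, angles in degrees, forces in N, time in s.
With the tool pointing down it reaches from about 0.35 to 0.9 m from the base axis. Payload 7.2 kg.
Tool frame: the origin (TCP) lies midway between the tips of the shut fingers; the grasp point (between the pads) lies 19 mm behind it (hold_point_z is the distance from the TCP to the grasp point, in m); z points along the fingers, y is the line along which they close (so a half turn about z gives the same grasp; the last joint's range is limited). The gripper opens to 85 mm and grips with 20 to 120 N. Pads are 22 mm wide; open, the fingers measure 114 mm over their backs; the gripper's body (76 mm by 85 mm) begins 54 mm behind the grasp point. The pads swing forward as they close: fully open they stand 13 mm farther back than shut.
Start: joints at [-73.407, 23.554, -0.728, 91.456, 0.321, 64.991, -4.71], TCP at [0.219, 0.585, 0.231] pointing down, gripper open.
Joint ranges: [-169.25, 169.25], [-16.82, 113.86], [-84.01, 82.57], [7.8, 145.47], [-59.2, 239.2], [7.22, 106.19], [-163.78, 163.78]. Speed limits (degrees/s): [136.94, 136.94, 172.46, 172.46, 180, 180, 180].

## Interface

Orientations are given as [roll, pitch, yaw] about the fixed x, y, z axes, in that order (R = Rz(yaw) Ry(pitch) Rx(roll)).
In Python, from cell import sense, read_camera, sign_off, hold_point_z gives the robot as it stands.
- The arm moves only by the tool arm_command, never from a script. Its argument "steps" is text: rows parted by semicolons, each of 7 numbers parted by spaces: the closure, from -1 (fully open) to 1 (shut), then the shift along the tool's x, y, z in m, then the turn, a rotation vector about the tool's x, y, z in rad. A call has 1 to 8 rows; each row shifts and turns the commanded pose from where the row before left it, along the tool's axes as they then stand; what a row does not reach is not made up. A row lasts 1/12 s, in which the tool goes at most 41.7 mm and 7.16 degrees, less where a joint would pass 70% of its speed; a pose out of reach is approached as far as the arm can. A call with a gripper value outside its range is refused whole. The fingers move at their own pace and stop on an object; "squeeze" is the grip in N (left out, the last holds). Time passes only in rows, so rows that do not move let the fingers close. It gives the time, the measured TCP pose, the force, the opening and the grip force at its end, in the units of the state.
- sense(): the state, without advancing time (a new reading comes with each control period).
- read_camera(name): name is "scene" or "top" or "wrist"; returns a dict with "image" (420x560x3 uint8, red, green, blue), "z_map" (420x560 float32, m along the optical axis (not along the pixel's ray), 0 where there is no reading), "K" (3x3 intrinsics, pixels), "view" (4x4, takes a point from world to camera coordinates). Camera axes: x right, y up, looking along -z (the intrinsics and any distortion apply to the point x, -y, -z); pixel columns grow to the right and rows downward; lengths in m; the calibration is good to about 2 mm. A picture is of the moment at which its call begins.
- sign_off(): hands the job in; it is judged then, once.
The state is a dict: "time_s": time; "joint_positions": joint angles; "dq": joint speeds; "effort": joint torques, N m; "ee_pos": TCP position; "tcp_rot": TCP orientation; "wrist_force": force on the tool from outside, world axes, zero at the start; "torque": the same for the moment, N m; "opening": finger opening in m; "grasp_force": force on a finger pad.
Only numpy, scipy, OpenCV 4.12 (cv2) and the standard library are available. Lean on these libraries where they do the work, as an engineer would, in place of code of your own. Each camera call takes 0.05 s, during which the arm holds its last target. There are 200 camera calls.

## Task

Put the casting kit away in the wooden caddy: the bar mould in its end bay, the button mould in its middle bay and the large handled pan in the big bay, all standing flat on the caddy floor. Stand the small handled pan upright inside the large one, its handle turned about a quarter turn from the large pan's handle so that both can be taken hold of. The handleless dish, the solid block, the wire spool and the jar do not belong to the kit: leave them where they are.

Things in the scene. Friction and masses are not known exactly. Their poses are not given: they have to be found in the camera images.
- caddy: Low dark wooden caddy fixed to the bench, 228 (x) x 104 (y) mm, origin at the centre of its underside. Floor 4 mm thick; walls 4 mm thick, tops 16 mm above the bench. Three bays in a row along x, each 96 mm wide in y, centred on y = 0: big bay nearest the robot (-x end, 92 mm long, centre x = -64 mm), middle bay (60 mm long, centre x = +16), end bay (60 mm long, centre x = +80).
- large_pan: Large copper pan with handle: round, open, rim 72 mm, base 62 mm in diameter, height 34, wall and floor 3 mm. Origin: centre of the bowl's underside, z up. Handle: straight flat bar along +x, level with the rim, 12 mm wide (y), 7 mm thick (27 to 34 mm above the underside), from the rim to 81 mm from the origin. About 140 g.
- small_pan: Small copper pan with handle: round, open, rim 44 mm, base 36 mm in diameter, height 46, wall and floor 3 mm. Origin: centre of the bowl's underside, z up. Handle: straight flat bar along +x, level with the rim, 12 mm wide (y), 7 mm thick (39 to 46 mm above the underside), from the rim to 67 mm from the origin. Nested, it passes above the large pan's rim and handle. About 90 g.
- bar_mould: Bar mould: grey block 80 (x) x 32 (y) x 32 (z) mm with an oblong hollow 60 x 16 mm, 16 mm deep, open at the top. Origin at the centre of its underside. About 180 g. In the end bay it lies across the caddy, its length along the caddy's y.
- button_mould: Button mould: grey square block 40 x 40 x 32 (z) mm with a round hollow 26 mm in diameter, 16 mm deep, open at the top. Origin at the centre of its underside. About 100 g.
- plain_dish: Look-alike, leave alone: copper dish with the large pan's bowl (rim diameter 72 mm, height 34 mm) but no handle. Loose. Origin at the centre of its underside.
- plain_block: Look-alike, leave alone: solid grey block 80 (x) x 32 (y) x 32 (z) mm, like the bar mould but without a hollow. Loose. Origin at the centre of its underside.
- spool: Bystander: upright white spool of silver wire, 54 mm in diameter, 44 mm high. Loose. Origin at the centre of its underside.
- jar: Bystander: small clear jar with a white cap, 52 mm in diameter, 55 mm high. Loose. Origin at the centre of its underside.
Things that resemble listed ones, but are neither listed nor needed, are in the scene too. Leave any pink look-alike of the large_pan alone. What is shaped like the button_mould but yellow is not meant.

How it is judged:
By the outcome, as a careful person would: the job done as asked, in the order asked, and still so for the second after the job is handed in, with the robot touching nothing.
It also fails if it takes over 109 s, if anything falls off the work surface, if the arm or the gripper's body presses on something with over 40 N, if the wrist force passes 120 N, or if a joint passes its speed limit or range.

## Working session

There is one attempt and no reset: what is moved stays moved. The work goes in short steps, Python scripts to look and compute and a tool call to move; the robot and the scene stay as the last step left them, time stands still between calls to the robot, and variables do not carry over. Pictures are saved under pics/ and viewed, at most 14 in all, crops included, and the job is handed in when it is done.

Besides the shell and the picture viewer there is one more tool, called after ">>>" as a command line: name --argument value ..., lists and objects as JSON in quotes. arm_command: Moves the arm, as the interface text tells. Its arguments: {"type":"object","properties":{"steps":{"type":"string"},"squeeze":{"type":"number"}},"required":["steps"]}

```bash
mkdir -p pics; ls
python3 - <<'E'
from cell import *
import cv2,numpy as np
s=sense();print(s, hold_point_z)
for n in("scene","top"):
    r=read_camera(n);cv2.imwrite(f"pics/{n}0.png",cv2.cvtColor(r["image"],cv2.COLOR_RGB2BGR));np.savez(f"pics/{n}0.npz",**{k:v for k,v in r.items()})
    print(n,r["K"],r["view"],list(r))
E
```

```text
pics
{'time_s': 0.0, 'joint_positions': array([-73.40661419,  23.6021672 ,  -0.72992704,  91.50294572,
         0.31903048,  64.99123435,  -4.71243754]), 'dq': array([ 0.03171291,  0.06357992, -0.01200806,  0.04180618, -0.04273912,
       -0.03991799,  0.06397342]), 'effort': array([-9.18747392e-04, -6.00620198e+01,  6.81777354e-01, -2.99421537e+01,
        1.38440123e-02,  1.04191413e-02,  3.70342980e-05]), 'ee_pos': array([0.21873032, 0.58494796, 0.23043742]), 'tcp_rot': array([-1.79905751e+02,  4.41018753e-03,  1.59498405e+02]), 'wrist_force': array([-0.36224015, -0.29425859, -0.33560149]), 'torque': array([ 0.01370972, -0.00237713,  0.06170819]), 'grasp_force': 0.0, 'opening': 0.08554499663515586} 0.0187
scene [[395.79553656   0.         278.90107804]
 [  0.         395.79553656 212.6901833 ]
 [  0.           0.           1.        ]] [[ 0.44253202  0.8966861   0.01092952 -0.25111701]
 [-0.70451601  0.3401001   0.62288772  0.36981867]
 [ 0.55481763 -0.28334778  0.78223489 -1.2277359 ]
 [ 0.          0.          0.          1.        ]] ['image', 'z_map', 'K', 'view']
top [[508.26804438   0.         285.00792592]
 [  0.         508.26804438 206.0757753 ]
 [  0.           0.           1.        ]] [[ 0.00584522 -0.99997781  0.00319598 -0.01089032]
 [ 0.9901613   0.00623462  0.13979173 -0.57603689]
 [-0.13980855  0.00234742  0.99017577 -1.11696695]
 [ 0.          0.          0.          1.        ]] ['image', 'z_map', 'K', 'view']
```

View pics/top0.png

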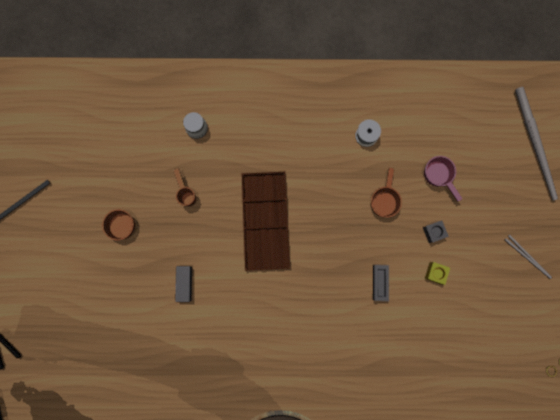

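View pics/scene0.png

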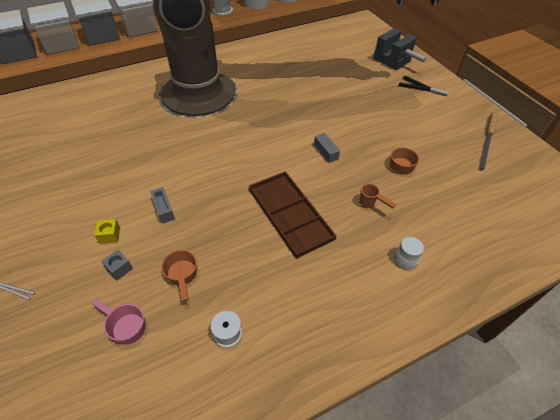

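The top view shows the caddy at (266,222) with its big bay at the bottom, towards the robot. The bar mould is at (381,283), the button mould at (437,232) and the large pan at (386,202) with its handle to (390,172). The small pan is at (187,198) with its handle to (178,170). The look-alikes are the pink pan, the yellow block, the plain dish (119,226) and the solid block (183,284).

```bash
cat > h.py <<'E'
import numpy as np,cv2
from cell import *
def cam(n,save=None):
    r=read_camera(n)
    if save: cv2.imwrite(f"pics/{save}.png",cv2.cvtColor(r["image"],cv2.COLOR_RGB2BGR))
    return r
def ray(r,uv):
    uv=np.atleast_2d(uv).astype(float);K=r["K"];V=r["view"]
    d=np.c_[(uv[:,0]-K[0,2])/K[0,0],-(uv[:,1]-K[1,2])/K[1,1],-np.ones(len(uv))]
    return -V[:3,:3].T@V[:3,3], d@V[:3,:3]
def onplane(r,uv,z):
    c,d=ray(r,uv);return c+d*((z-c[2])/d[:,2])[:,None]
def tri(r1,uv1,r2,uv2):
    A=np.zeros((3,3));b=np.zeros(3)
    for r,uv in((r1,uv1),(r2,uv2)):
        c,d=ray(r,uv);d=d[0]/np.linalg.norm(d[0]);P=np.eye(3)-np.outer(d,d);A+=P;b+=P@c
    return np.linalg.solve(A,b)
def cloud(r):
    h,w=r["z_map"].shape;v,u=np.mgrid[:h,:w]
    c,d=ray(r,np.c_[u.ravel(),v.ravel()])
    return (c+d*r["z_map"].reshape(-1,1)).reshape(h,w,3)
def proj(r,p):
    q=r["view"][:3,:3]@p+r["view"][:3,3];return np.array([r["K"][0,2]-r["K"][0,0]*q[0]/q[2],r["K"][1,2]+r["K"][1,1]*q[1]/q[2]])
def go(x,y,z,yaw,s=None):
    """total tool-frame shift and turn about tool z from the present pose (tool down)"""
    s=s or sense();p=s["ee_pos"];ps=np.radians(s["tcp_rot"][2]);d=np.array([x,y,z])-p
    dy=(yaw-s["tcp_rot"][2]+180)%360-180
    print("pose",p.round(4),s["tcp_rot"].round(1),"q7",s["joint_positions"][6].round(1),"t",round(s["time_s"],2))
    print("tool shift",(d[0]*np.cos(ps)+d[1]*np.sin(ps)).round(4),(d[0]*np.sin(ps)-d[1]*np.cos(ps)).round(4),(-d[2]).round(4),"turn z",-np.radians(dy).round(4))
E
cat > m.py <<'E'
from h import *
R={n:dict(np.load(f"pics/{n}0.npz")) for n in("top","scene")}
C={n:cloud(R[n]) for n in R}
rois=dict(caddy=(266,222,60),bar=(381,283,24),button=(437,232,14),large=(386,195,32),small=(184,188,26),dish=(119,226,22),block=(183,284,24))
for k,(u,v,h) in rois.items():
    c0=C["top"][v,u]
    for n in C:
        P=C[n].reshape(-1,3);I=R[n]["image"].reshape(-1,3)
        m=(np.abs(P[:,:2]-c0[:2]).max(1)<h*2.2e-3)&(P[:,2]>.009)
        Q=P[m];zt=np.percentile(Q[:,2],97)
        T=Q[Q[:,2]>zt-.005]
        (cx,cy),(a,b),an=cv2.minAreaRect((T[:,:2]*1000).astype(np.float32))
        print(k,n,len(Q),"ztop %.4f"%zt,"rect",round(cx,1),round(cy,1),round(a,1),round(b,1),round(an,1))
        if k in("large","small"):
            # handle: top points far from bowl centre; bowl: points, iterative
            cc=np.median(Q[:,:2],0)
            lo=Q[Q[:,2]<zt-.009]
            (x,y),r=cv2.minEnclosingCircle((lo[:,:2]*1000).astype(np.float32))
            print("  low circle",round(x,1),round(y,1),round(r,1))
            D=T[:,:2]-np.array([x,y])/1000;rad=np.hypot(*D.T);R0=.036 if k=="large" else .022
            H=T[rad>R0+.006];print("  handle mean",H[:,:2].mean(0).round(4),"far",rad.max().round(4),len(H))
            B=T[rad<R0+.003][:,:2]
            A=np.c_[2*B,np.ones(len(B))];s=np.linalg.lstsq(A,(B**2).sum(1),rcond=None)[0]
            print("  rim fit",s[:2].round(4),np.sqrt(s[2]+s[0]**2+s[1]**2).round(4),"dir",np.degrees(np.arctan2(*(H[:,:2].mean(0)-s[:2])[::-1])).round(1))
E
python3 m.py
```

```text
caddy top 1639 ztop 1.1866 rect 414.3 -4.7 0.0 0.0 0.0
caddy scene 997 ztop 0.0191 rect 545.7 38.7 230.8 105.9 3.1
bar top 582 ztop 0.0350 rect 404.4 -226.5 32.5 79.8 89.1
bar scene 473 ztop 0.0351 rect 403.9 -225.6 32.0 81.7 88.8
button top 351 ztop 0.0350 rect 521.2 -355.1 39.3 42.1 18.7
button scene 488 ztop 0.0346 rect 521.9 -354.2 42.0 41.2 18.2
large top 1037 ztop 1.1866 rect 414.3 -4.7 0.0 0.0 0.0
  low circle 458.0 23.7 48.7
  handle mean [ 0.4143 -0.0047] far 0.0522 931
  rim fit [0. 0.] 0.0 dir -0.6
large scene 146 ztop 0.0188 rect 440.8 13.8 43.2 94.2 30.6
  low circle 457.3 22.4 45.2
  handle mean [0.4522 0.0054] far 0.0482 25
  rim fit [0.4671 0.0219] 0.037 dir -131.9
small top 306 ztop 0.0483 rect 618.6 221.9 86.1 41.3 6.1
  low circle 612.4 222.1 35.9
  handle mean [0.6255 0.2304] far 0.051 71
  rim fit [0.6127 0.2232] 0.0161 dir 29.5
small scene 469 ztop 0.0486 rect 619.5 222.0 85.8 42.6 5.2
  low circle 598.3 219.6 22.0
  handle mean [0.643  0.2364] far 0.0665 80
  rim fit [0.5979 0.2198] 0.0203 dir 20.2
dish top 332 ztop 0.0365 rect 531.4 372.4 69.0 69.4 1.1
dish scene 459 ztop 0.0365 rect 532.5 373.3 69.7 72.1 34.2
block top 560 ztop 0.0357 rect 400.5 220.9 77.9 32.0 0.7
block scene 422 ztop 0.0355 rect 399.7 220.8 82.8 33.2 0.9
```

```bash
sed -i 's/.reshape(h,w,3)$/.reshape(h,w,3)*np.where(r["z_map"]>0,1,np.nan)[...,None]/' h.py
cat > m2.py <<'E'
from h import *
R={n:dict(np.load(f"pics/{n}0.npz")) for n in("top","scene")}
C={n:cloud(R[n]) for n in R}
G=dict(large=((386,202),.036,.034),small=((187,198),.022,.046),caddy=((266,222),0,0),bench=((266,310),0,0))
for k,((u,v),R0,z0) in G.items():
    c0=onplane(R["top"],[(u,v)],.02)[0];pts={}
    for n in C:
        P=C[n].reshape(-1,3);P=P[np.isfinite(P[:,0])]
        m=np.abs(P[:,:2]-c0[:2]).max(1)<.13
        if k=="bench":
            Q=P[m&(np.abs(P[:,:2]-c0[:2]).max(1)<.03)];print(n,"bench z",np.median(Q[:,2]).round(4));continue
        if k=="caddy":
            Q=P[m&(P[:,2]>.012)&(P[:,2]<.03)];r=cv2.minAreaRect((Q[:,:2]*1000).astype(np.float32));print(k,n,"top z",np.median(Q[:,2]).round(4),np.round(r[0],1),np.round(r[1],1),round(r[2],1))
            f=P[(np.abs(P[:,:2]-[.485,.036]).max(1)<.02)];print("  floor z big bay",np.median(f[:,2]).round(4));continue
        Q=P[m&(np.hypot(*(P[:,:2]-c0[:2]).T)<R0+.07)&(P[:,2]>z0-.011)&(P[:,2]<z0+.01)]
        c=c0[:2]
        for _ in range(8):
            d=np.hypot(*(Q[:,:2]-c).T);B=Q[(np.abs(d-R0+.002)<.006),:2]
            A=np.c_[2*B,np.ones(len(B))];s=np.linalg.lstsq(A,(B**2).sum(1),rcond=None)[0];c=s[:2]
        d=np.hypot(*(Q[:,:2]-c).T);H=Q[(d>R0+.008)&(d<R0+.047)]
        a=H[:,:2].mean(0)-c
        print(k,n,"centre",c.round(4),"r",np.sqrt(s[2]+c@c).round(4),"n",len(B),len(H),"rim z",np.median(Q[d<R0+.003][:,2]).round(4),"handle z",np.median(H[:,2]).round(4),"dir",np.degrees(np.arctan2(a[1],a[0])).round(1),"far",d[d<R0+.06].max().round(4))
E
python3 m2.py
```

```text
large top centre [ 0.5884 -0.2395] r 0.0338 n 199 86 rim z 0.0323 handle z 0.0333 dir -10.3 far 0.081
large scene centre [ 0.5897 -0.2394] r 0.0338 n 343 112 rim z 0.0327 handle z 0.0347 dir -10.0 far 0.0806
small top centre [0.5974 0.2191] r 0.0202 n 121 88 rim z 0.0439 handle z 0.0451 dir 20.9 far 0.0661
small scene centre [0.5984 0.2197] r 0.0202 n 174 92 rim z 0.0435 handle z 0.0464 dir 19.5 far 0.0663
caddy top top z 0.0155 [546.2  37.9] [228.2 104.1] 3.0
  floor z big bay 0.0036
caddy scene top z 0.0164 [545.7  38.7] [230.8 106.1] 3.1
  floor z big bay 0.0054
top bench z -0.0004
scene bench z 0.0015
```

The caddy centre is (0.546, 0.038) at yaw 3°. All parts are measured consistently in both views, so I'll move to the bar mould.

>>> arm_command --steps "-1 -0.0284 -0.0281 0.0067 0 0 0;-1 -0.0284 -0.0281 0.0067 0 0 0;-1 -0.0284 -0.0281 0.0067 0 0 0;-1 -0.0284 -0.0281 0.0067 0 0 0;-1 -0.0284 -0.0281 0.0067 0 0 0;-1 -0.0284 -0.0281 0.0067 0 0 0;-1 -0.0284 -0.0281 0.0067 0 0 0;-1 -0.0284 -0.0281 0.0067 0 0 0" --squeeze 60

```text
time_s: 0.77
ee_pos: [0.3532, 0.2933, 0.1773]
tcp_rot: [-180.0, -0.0, 159.5]
wrist_force: [1.1, 0.0, -0.6]
opening: 0.0852
grasp_force: 0.0
```

>>> arm_command --steps "-1 -0.0284 -0.0281 0.0067 0 0 0;-1 -0.0284 -0.0281 0.0067 0 0 0;-1 -0.0284 -0.0281 0.0067 0 0 0;-1 -0.0284 -0.0281 0.0067 0 0 0;-1 -0.0117 -0.0358 0 0 0 0;-1 -0.0117 -0.0358 0 0 0 0;-1 -0.0117 -0.0358 0 0 0 0;-1 -0.0117 -0.0358 0 0 0 0"

```text
time_s: 1.43
ee_pos: [0.4131, -0.0021, 0.1508]
tcp_rot: [-180.0, -0.0, 159.5]
wrist_force: [1.4, 0.3, -0.1]
opening: 0.0853
grasp_force: 0.0
```

>>> arm_command --steps "-1 -0.0117 -0.0358 0 0 0 0;-1 -0.0117 -0.0358 0 0 0 0;-1 -0.0117 -0.0358 0 0 0 0;-1 -0.0117 -0.0358 0 0 0 0;-1 -0.0117 -0.0358 0 0 0 0;-1 0 0 0 0 0 -0.114;-1 0 0 0 0 0 -0.114;-1 0 0 0 0 0 -0.113"

```text
time_s: 2.1
ee_pos: [0.4053, -0.1892, 0.1506]
tcp_rot: [180.0, -0.0, 179.2]
wrist_force: [-0.4, -0.8, -0.8]
opening: 0.0853
grasp_force: 0.0
```

>>> arm_command --steps "-1 0 0 0 0 0 0"

```text
time_s: 2.18
ee_pos: [0.4055, -0.1887, 0.1506]
tcp_rot: [180.0, -0.0, 179.3]
wrist_force: [-0.1, -1.3, -0.3]
opening: 0.0858
grasp_force: 0.0
```

```bash
python3 -c "
from h import *
go(.404,-.226,.017,179)
r=cam('wrist','w1');np.savez('pics/w1.npz',**r)"
```

```text
pose [ 0.4055 -0.1887  0.1506] [180.   -0.  179.3] q7 115.0 t 2.18
tool shift 0.001 -0.0374 0.1336 turn z 0.005
```

View pics/w1.png

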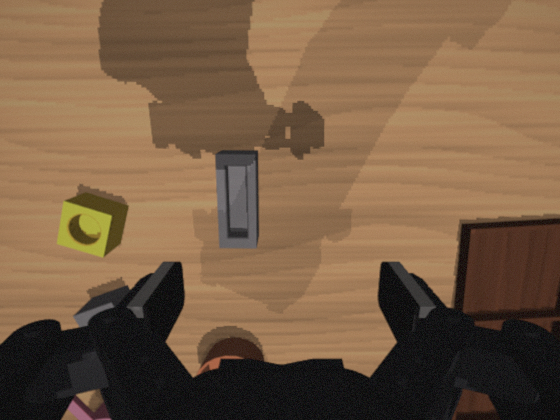

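The wrist view shows the hollow bar mould at (238,200) ahead of the fingers and the yellow block at (92,225). I'll check its position with the wrist camera before descending.

```bash
cat >> h.py <<'E'
def toprect(r,x,y,h,lo,hi,show=True):
    P=cloud(r).reshape(-1,3);P=P[np.isfinite(P[:,0])]
    Q=P[(np.abs(P[:,:2]-[x,y]).max(1)<h)&(P[:,2]>lo)&(P[:,2]<hi)]
    R=cv2.minAreaRect((Q[:,:2]*1000).astype(np.float32));print("top z",np.median(Q[:,2]).round(4),np.round(R[0],1),np.round(R[1],1),round(R[2],1),len(Q))
E
python3 -c "
from h import *
r=dict(np.load('pics/w1.npz'))
toprect(r,.404,-.226,.055,.026,.04)"
```

```text
top z 0.0318 [ 406.7 -226.2] [32.3 80.7] 88.9 2377
```

>>> arm_command --steps "-1 0.001 -0.0374 0.02 0 0 0;-1 0 0 0.033 0 0 0;-1 0 0 0.03 0 0 0;-1 0 0 0 0 0 0"

```text
time_s: 2.57
ee_pos: [0.4012, -0.2239, 0.0641]
tcp_rot: [179.9, -0.4, 178.8]
wrist_force: [-1.3, 1.0, 0.1]
opening: 0.0853
grasp_force: 0.0
```

>>> arm_command --steps "-1 -0.004 -0.002 0.02 0 0 0;-1 0 0 0.018 0 0 0;-1 0 0 0.009 0 0 0;-1 0 0 0 0 0 0;1 0 0 0 0 0 0;1 0 0 0 0 0 0;1 0 0 0 0 0 0;1 0 0 0 0 0 0"

```text
time_s: 3.23
ee_pos: [0.4088, -0.2274, 0.0222]
tcp_rot: [-180.0, 0.1, 179.0]
wrist_force: [-0.3, -0.2, 0.1]
opening: 0.0387
grasp_force: 0.0
```

>>> arm_command --steps "1 0 0 0 0 0 0;1 0 0 0 0 0 0;1 0 0 0 0 0 0;1 0 0 0 0 0 0;1 0 0 0 0 0 0;1 0 0 0 0 0 0"

```text
time_s: 3.73
ee_pos: [0.4087, -0.2272, 0.0223]
tcp_rot: [180.0, 0.1, 179.0]
wrist_force: [-1.5, 0.6, 10.5]
opening: 0.03
grasp_force: 58.9
```

```bash
python3 -c "
from h import *
go(.6255,.0425,.12,93)"
```

```text
pose [ 0.4087 -0.2272  0.0223] [1.80e+02 1.00e-01 1.79e+02] q7 128.5 t 3.73
tool shift -0.2122 0.2734 -0.0977 turn z 1.5015
```

>>> arm_command --steps "1 0 0 -0.025 0 0 0;1 0 0 -0.035 0 0 0;1 0 0 -0.035 0 0 0;1 -0.0236 0.03 0 0 0 0;1 -0.0236 0.03 0 0 0 0;1 -0.0236 0.03 0 0 0 0;1 -0.0236 0.03 0 0 0 0;1 -0.0236 0.03 0 0 0 0"

```text
time_s: 4.4
ee_pos: [0.5294, -0.0775, 0.1167]
tcp_rot: [180.0, 0.0, 179.0]
wrist_force: [0.5, -1.8, -1.7]
opening: 0.03
grasp_force: 61.3
```

>>> arm_command --steps "1 -0.0236 0.03 0 0 0 0;1 -0.0236 0.03 0 0 0 0;1 -0.0236 0.03 0 0 0 0;1 -0.0236 0.03 0 0 0 0;1 0 0 0 0 0 0.115;1 0 0 0 0 0 0.115;1 0 0 0 0 0 0.115;1 0 0 0 0 0 0.115"

```text
time_s: 5.07
ee_pos: [0.6247, 0.0393, 0.116]
tcp_rot: [-180.0, -0.0, 152.4]
wrist_force: [0.4, -0.5, -1.2]
opening: 0.03
grasp_force: 61.2
```

>>> arm_command --steps "1 0 0 0 0 0 0.115;1 0 0 0 0 0 0.115;1 0 0 0 0 0 0.115;1 0 0 0 0 0 0.115;1 0 0 0 0 0 0.115;1 0 0 0 0 0 0.115;1 0 0 0 0 0 0.115;1 0 0 0 0 0 0.115"

```text
time_s: 5.73
ee_pos: [0.6247, 0.0394, 0.1162]
tcp_rot: [-180.0, -0.0, 99.6]
wrist_force: [0.3, -0.3, -2.5]
opening: 0.0301
grasp_force: 61.2
```

>>> arm_command --steps "1 0 0 0 0 0 0.12;1 0 0 0 0 0 0;1 0 0 0 0 0 0"

```text
time_s: 5.98
ee_pos: [0.6248, 0.0394, 0.1161]
tcp_rot: [-180.0, 0.0, 93.3]
wrist_force: [-0.5, 0.3, -2.6]
opening: 0.03
grasp_force: 61.2
```

```bash
python3 -c "
from h import *
r=cam('wrist','w2');np.savez('pics/w2.npz',**r)
t=cam('scene');np.savez('pics/s2.npz',**t)
toprect(r,.6,.04,.15,.012,.02);toprect(r,sense()['ee_pos'][0],sense()['ee_pos'][1],.055,.1,.15);toprect(t,sense()['ee_pos'][0],sense()['ee_pos'][1],.055,.08,.15)
go(.6255,.0395,.022,93)"
```

```text
top z 0.0158 [607.   63.6] [350.4 142.3] 18.9 4675
top z 0.1251 [625.5  42.5] [57.5 80.9] 1.8 14759
top z 0.121 [627.9  42.9] [50.7 82.1] 2.5 696
pose [0.6249 0.0393 0.1162] [-180.    -0.    93.3] q7 19.3 t 6.08
tool shift 0.0002 0.0006 0.0942 turn z 0.0054
```

View pics/w2.png

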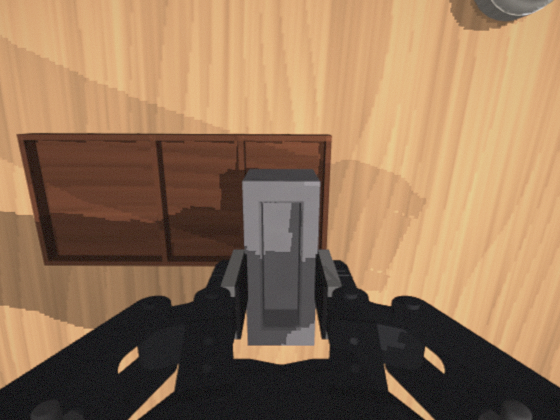

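The bar mould hangs level and is centred over the end bay at (282,255). I'll lower it.

>>> arm_command --steps "1 0 0.0006 0.03 0 0 0;1 0 0 0.03 0 0 0;1 0 0 0.018 0 0 0;1 0 0 0.007 0 0 0;1 0 0 0.004 0 0 0;1 0 0 0 0 0 0;1 0 0 0 0 0 0"

```text
time_s: 6.67
ee_pos: [0.6266, 0.039, 0.0284]
tcp_rot: [179.9, -0.0, 93.1]
wrist_force: [0.6, -0.5, -2.9]
opening: 0.03
grasp_force: 61.2
```

```bash
python3 -c "
from h import *
go(.6255,.0395,.0262,93);print(sense()['wrist_force'])"
```

```text
pose [0.6266 0.039  0.0284] [179.9  -0.   93.1] q7 23.1 t 6.67
tool shift 0.0006 -0.0011 0.0022 turn z 0.0022
[ 0.59209179 -0.52597389 -2.90616445]
```

>>> arm_command --steps "1 0 0 0.0015 0 0 0;1 0 0 0.001 0 0 0;1 0 0 0 0 0 0;-0.3 0 0 0 0 0 0;-0.3 0 0 0 0 0 0;-0.3 0 0 0 0 0 0;-0.3 0 0 0 0 0 0;-0.3 0 0 0 0 0 0"

```text
time_s: 7.33
ee_pos: [0.6257, 0.0393, 0.0247]
tcp_rot: [180.0, -0.0, 93.1]
wrist_force: [0.0, -0.1, -0.1]
opening: 0.0552
grasp_force: 0.0
```

>>> arm_command --steps "-0.3 0 0 -0.01 0 0 0;-0.3 0 0 -0.03 0 0 0;-0.3 0 0 -0.035 0 0 0;-1 0 0 -0.035 0 0 0;-1 0 0 0 0 0 0"

```text
time_s: 7.75
ee_pos: [0.6294, 0.0382, 0.1422]
tcp_rot: [179.4, -0.0, 93.0]
wrist_force: [1.1, -1.4, -0.3]
opening: 0.077
grasp_force: 0.0
```

```bash
python3 -c "
from h import *
t=cam('top')
toprect(t,.626,.0425,.052,.028,.045)
go(.5215,-.3547,.14,18.5)"
```

```text
top z 0.0352 [626.8  14.8] [32.7 25.3] 0.4 98
pose [0.6281 0.0388 0.1392] [179.6  -0.   93.1] q7 18.4 t 7.8
tool shift -0.3872 -0.1276 -0.0008 turn z 1.3016
```

>>> arm_command --steps "-1 -0.0352 -0.0116 0 0 0 0;-1 -0.0352 -0.0116 0 0 0 0;-1 -0.0352 -0.0116 0 0 0 0;-1 -0.0352 -0.0116 0 0 0 0;-1 -0.0352 -0.0116 0 0 0 0;-1 -0.0352 -0.0116 0 0 0 0;-1 -0.0352 -0.0116 0 0 0 0;-1 -0.0352 -0.0116 0 0 0 0"

```text
time_s: 8.47
ee_pos: [0.5471, -0.2482, 0.1342]
tcp_rot: [-179.9, -0.0, 93.1]
wrist_force: [0.8, -0.2, -0.1]
opening: 0.0854
grasp_force: 0.0
```

>>> arm_command --steps "-1 -0.0352 -0.0116 0 0 0 0;-1 -0.0352 -0.0116 0 0 0 0;-1 -0.0352 -0.0116 0 0 0 0;-1 0 0 0 0 0 0.118;-1 0 0 0 0 0 0.118;-1 0 0 0 0 0 0.118;-1 0 0 0 0 0 0.118;-1 0 0 0 0 0 0.118"

```text
time_s: 9.13
ee_pos: [0.5187, -0.3541, 0.1341]
tcp_rot: [-179.9, -0.0, 58.9]
wrist_force: [-0.3, -0.8, 0.1]
opening: 0.0851
grasp_force: 0.0
```

>>> arm_command --steps "-1 0 0 0 0 0 0.118;-1 0 0 0 0 0 0.118;-1 0 0 0 0 0 0.118;-1 0 0 0 0 0 0.118;-1 0 0 0 0 0 0.118;-1 0 0 0 0 0 0.118;-1 0 0 0 0 0 0;-1 0 0 0 0 0 0"

```text
time_s: 9.8
ee_pos: [0.5189, -0.354, 0.134]
tcp_rot: [-180.0, 0.1, 18.9]
wrist_force: [0.2, 1.3, 1.0]
opening: 0.0852
grasp_force: 0.0
```

```bash
python3 -c "
from h import *
r=cam('wrist','w3');t=cam('top')
toprect(r,.5215,-.3547,.04,.026,.04)
toprect(t,.626,.0425,.052,.028,.045)
go(.5215,-.3547,.022,18.5)"
```

```text
top z 0.0318 [ 523.3 -354.5] [40.4 39.8] 19.9 1822
top z 0.0353 [625.2  41.4] [32.8 79.4] 3.3 313
pose [ 0.519  -0.3542  0.1345] [-180.     0.    18.9] q7 -5.7 t 9.9
tool shift 0.0022 0.0013 0.1125 turn z 0.0075
```

View pics/w3.png

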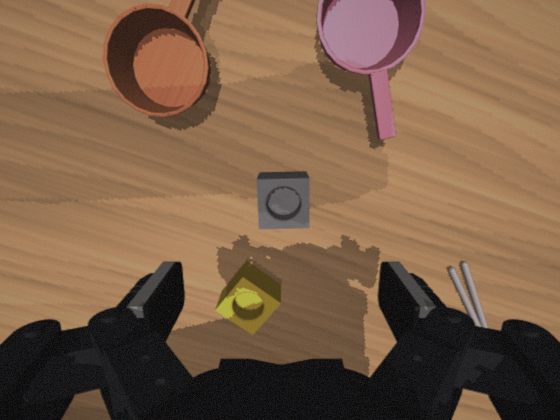

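The bar mould sits at (625, 41) mm at yaw 93.3°, as wanted. The wrist view shows the button mould at (284,200), clear of the yellow block at (249,297).

>>> arm_command --steps "-1 0.003 0.0015 0.03 0 0 0.0075;-1 0 0 0.035 0 0 0;-1 0 0 0.03 0 0 0;-1 0 0 0.015 0 0 0;-1 0 0 0.006 0 0 0;-1 0 0 0 0 0 0;1 0 0 0 0 0 0;1 0 0 0 0 0 0"

```text
time_s: 10.57
ee_pos: [0.5233, -0.3558, 0.0206]
tcp_rot: [179.9, -0.1, 18.3]
wrist_force: [0.6, -0.4, 0.7]
opening: 0.0638
grasp_force: 0.0
```

>>> arm_command --steps "1 0 0 0 0 0 0;1 0 0 0 0 0 0;1 0 0 0 0 0 0;1 0 0 0 0 0 0;1 0 0 0 0 0 0;1 0 0 0 0 0 0;1 0 0 0 0 0 0"

```text
time_s: 11.15
ee_pos: [0.5234, -0.3553, 0.0204]
tcp_rot: [179.9, -0.1, 18.3]
wrist_force: [-0.3, 1.7, 7.4]
opening: 0.0383
grasp_force: 60.8
```

```bash
python3 -c "
from h import *
go(.562,.039,.12,3)"
```

```text
pose [ 0.5234 -0.3553  0.0204] [ 1.799e+02 -1.000e-01  1.830e+01] q7 -1.0 t 11.15
tool shift 0.1606 -0.3622 -0.0996 turn z 0.2673
```

>>> arm_command --steps "1 0 0 -0.025 0 0 0;1 0 0 -0.035 0 0 0;1 0 0 -0.035 0 0 0;1 0.0161 -0.0362 0 0 0 0;1 0.0161 -0.0362 0 0 0 0;1 0.0161 -0.0362 0 0 0 0;1 0.0161 -0.0362 0 0 0 0;1 0.0161 -0.0362 0 0 0 0"

```text
time_s: 11.82
ee_pos: [0.5422, -0.1558, 0.1143]
tcp_rot: [-180.0, -0.1, 18.3]
wrist_force: [1.2, 1.0, -0.4]
opening: 0.0384
grasp_force: 60.7
```

>>> arm_command --steps "1 0.0161 -0.0362 0 0 0 0;1 0.0161 -0.0362 0 0 0 0;1 0.0161 -0.0362 0 0 0 0;1 0.0161 -0.0362 0 0 0 0;1 0.0161 -0.0362 0 0 0 0;1 0 0 0 0 0 0.09;1 0 0 0 0 0 0.09;1 0 0 0 0 0 0.087"

```text
time_s: 12.48
ee_pos: [0.5618, 0.041, 0.1142]
tcp_rot: [-180.0, -0.0, 2.9]
wrist_force: [0.6, -0.1, -0.4]
opening: 0.0381
grasp_force: 60.8
```

>>> arm_command --steps "1 0 0 0.02 0 0 0;1 0 0 0.02 0 0 0;1 0 0 0 0 0 0;1 0 0 0 0 0 0"

```text
time_s: 12.82
ee_pos: [0.5612, 0.0394, 0.0738]
tcp_rot: [180.0, 0.1, 3.0]
wrist_force: [-0.1, 0.1, -0.5]
opening: 0.0383
grasp_force: 60.7
```

```bash
python3 -c "
from h import *
go(.562,.039,.0244,3)
t=cam('scene');x,y,z=sense()['ee_pos']
toprect(t,x,y,.04,z+.003,z+.014)
r=cam('wrist');toprect(r,x,y,.03,z+.003,z+.014)"
```

```text
pose [0.5612 0.0394 0.0738] [1.8e+02 1.0e-01 3.0e+00] q7 -49.4 t 12.82
tool shift 0.0007 0.0005 0.0494 turn z -0.0
top z 0.0857 [564.7  39.9] [42.8 59.4] 27.3 208
top z 0.0859 [562.3  38.7] [41.3 59.9] 4.0 6122
```

>>> arm_command --steps "1 0.0005 0 0.025 0 0 0;1 0 0 0.015 0 0 0;1 0 0 0.006 0 0 0;1 0 0 0.003 0 0 0;1 0 0 0 0 0 0;1 0 0 0 0 0 0"

```text
time_s: 13.42
ee_pos: [0.5629, 0.0393, 0.0258]
tcp_rot: [-180.0, -0.1, 3.0]
wrist_force: [-0.2, -0.9, 0.1]
opening: 0.038
grasp_force: 60.7
```

```bash
python3 -c "
from h import *
go(.562,.039,.0244,3);print(sense()['wrist_force'])"
```

```text
pose [0.5629 0.0393 0.0258] [-1.8e+02 -1.0e-01  3.0e+00] q7 -47.0 t 13.42
tool shift -0.0009 0.0002 0.0014 turn z -0.0003
[-0.16147262 -0.88441477  0.13351002]
```

>>> arm_command --steps "1 0 0 0.0015 0 0 0;1 0 0 0 0 0 0;-0.4 0 0 0 0 0 0;-0.4 0 0 0 0 0 0;-0.4 0 0 0 0 0 0;-0.4 0 0 0 0 0 0;-0.4 0 0 -0.01 0 0 0;-0.4 0 0 -0.03 0 0 0"

```text
time_s: 14.08
ee_pos: [0.56, 0.0397, 0.0612]
tcp_rot: [180.0, 0.3, 3.0]
wrist_force: [-0.3, 1.1, -0.3]
opening: 0.0599
grasp_force: 0.0
```

>>> arm_command --steps "-1 0 0 -0.035 0 0 0;-1 0 0 -0.035 0 0 0;-1 0 0 0 0 0 0;-1 0 0 0 0 0 0"

```text
time_s: 14.42
ee_pos: [0.5633, 0.0394, 0.1356]
tcp_rot: [-180.0, -0.2, 3.0]
wrist_force: [-0.4, 0.2, -0.9]
opening: 0.0853
grasp_force: 0.0
```

```bash
python3 -c "
from h import *
go(.589,-.2395,.14,125)"
```

```text
pose [0.5633 0.0394 0.1356] [-180.    -0.2    3. ] q7 -53.5 t 14.42
tool shift 0.011 0.2799 -0.0044 turn z -2.1293
```

>>> arm_command --steps "-1 0.0016 0.04 0 0 0 0;-1 0.0016 0.04 0 0 0 0;-1 0.0016 0.04 0 0 0 0;-1 0.0016 0.04 0 0 0 0;-1 0.0016 0.04 0 0 0 0;-1 0.0016 0.04 0 0 0 0;-1 0.0016 0.04 0 0 0 0;-1 0 0 0 0 0 -0.118"

```text
time_s: 15.08
ee_pos: [0.5853, -0.2492, 0.1333]
tcp_rot: [179.7, 0.1, 9.1]
wrist_force: [-0.2, -0.6, 0.8]
opening: 0.0853
grasp_force: 0.0
```

>>> arm_command --steps "-1 0 0 0 0 0 -0.118;-1 0 0 0 0 0 -0.118;-1 0 0 0 0 0 -0.118;-1 0 0 0 0 0 -0.118;-1 0 0 0 0 0 -0.118;-1 0 0 0 0 0 -0.118;-1 0 0 0 0 0 -0.118;-1 0 0 0 0 0 -0.118"

```text
time_s: 15.75
ee_pos: [0.5874, -0.2391, 0.1323]
tcp_rot: [-179.9, 0.0, 64.2]
wrist_force: [-1.0, 0.6, -0.2]
opening: 0.0854
grasp_force: 0.0
```

>>> arm_command --steps "-1 0 0 0 0 0 -0.118;-1 0 0 0 0 0 -0.118;-1 0 0 0 0 0 -0.118;-1 0 0 0 0 0 -0.118;-1 0 0 0 0 0 -0.118;-1 0 0 0 0 0 -0.118;-1 0 0 0 0 0 -0.118;-1 0 0 0 0 0 -0.118"

```text
time_s: 16.42
ee_pos: [0.5873, -0.2391, 0.1323]
tcp_rot: [-179.9, -0.1, 118.3]
wrist_force: [-0.8, 0.1, -0.7]
opening: 0.0854
grasp_force: 0.0
```

>>> arm_command --steps "-1 0 0 0 0 0 -0.118;-1 0 0 0 0 0 0;-1 0 0 0 0 0 0"

```text
time_s: 16.67
ee_pos: [0.5875, -0.2394, 0.1326]
tcp_rot: [-180.0, -0.1, 124.5]
wrist_force: [-0.7, -0.5, 0.9]
opening: 0.085
grasp_force: 0.0
```

```bash
cat >> h.py <<'E'
def pan(r,x,y,R0,zt):
    P=cloud(r).reshape(-1,3);P=P[np.isfinite(P[:,0])];c=np.array([x,y])
    Q=P[(np.hypot(*(P[:,:2]-c).T)<R0+.07)&(np.abs(P[:,2]-zt+.002)<.006)]
    for _ in range(8):
        d=np.hypot(*(Q[:,:2]-c).T);B=Q[np.abs(d-R0+.002)<.006,:2]
        s=np.linalg.lstsq(np.c_[2*B,np.ones(len(B))],(B**2).sum(1),rcond=None)[0];c=s[:2]
    d=np.hypot(*(Q[:,:2]-c).T);H=Q[(d>R0+.008)&(d<R0+.044)];a=H[:,:2].mean(0)-c
    print("pan",c.round(4),"r",np.sqrt(s[2]+c@c).round(4),len(B),len(H),"rim z",np.median(Q[d<R0+.003,2]).round(4),"handle z",np.median(H[:,2]).round(4),"dir",np.degrees(np.arctan2(a[1],a[0])).round(1))
E
python3 -c "
from h import *
r=cam('wrist','w4');pan(r,.589,-.2395,.036,.034)
t=cam('top');toprect(t,.562,.039,.03,.028,.045)
go(.589,-.2395,.01,125)"
```

```text
pan [ 0.5903 -0.2395] r 0.0337 1736 654 rim z 0.0333 handle z 0.0338 dir -9.9
top z 0.0349 [561.1  38.4] [40.3 40. ] 4.8 211
pose [ 0.5877 -0.2394  0.1328] [-180.    -0.   124.5] q7 70.3 t 16.77
tool shift -0.0008 0.001 0.1228 turn z -0.0091
```

View pics/w4.png

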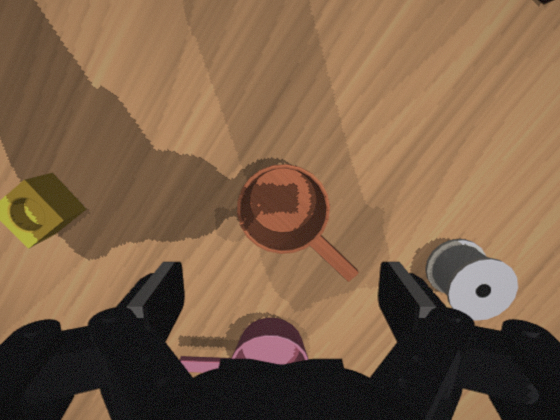

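The button mould sits at (561, 38) mm, flush in the middle bay. In the wrist view the large pan is at (283,208) with its handle to (350,272), and the spool (480,285) and pink pan are clear of the fingers.

>>> arm_command --steps "-1 -0.001 0.0014 0.03 0 0 -0.009;-1 0 0 0.035 0 0 0;-1 0 0 0.03 0 0 0;-1 0 0 0.018 0 0 0;-1 0 0 0.009 0 0 0;-1 0 0 0 0 0 0;-1 0 0 0 0 0 0;1 0 0 0 0 0 0" --squeeze 35

```text
time_s: 17.43
ee_pos: [0.5907, -0.2401, 0.0127]
tcp_rot: [179.9, 0.1, 125.2]
wrist_force: [-0.6, -0.2, 1.0]
opening: 0.0754
grasp_force: 0.0
```

>>> arm_command --steps "1 0 0 0 0 0 0;1 0 0 0 0 0 0;1 0 0 0 0 0 0;1 0 0 0 0 0 0;1 0 0 0 0 0 0"

```text
time_s: 17.85
ee_pos: [0.5907, -0.2402, 0.0137]
tcp_rot: [179.9, 0.1, 125.2]
wrist_force: [-2.3, -0.4, 5.2]
opening: 0.0695
grasp_force: 38.1
```

```bash
python3 -c "
from h import *
r=cam('scene');pan(r,.589,-.2395,.036,.034)
go(.4825,.035,.11,48)"
```

```text
pan [ 0.5899 -0.2381] r 0.0349 155 121 rim z 0.0336 handle z 0.0346 dir -9.9
pose [ 0.5907 -0.2402  0.0137] [1.799e+02 1.000e-01 1.252e+02] q7 75.2 t 17.9
tool shift 0.2873 0.0701 -0.0963 turn z 1.3469
```

>>> arm_command --steps "1 0 0 -0.015 0 0 0;1 0 0 -0.025 0 0 0;1 0 0 -0.03 0 0 0;1 0 0 -0.025 0 0 0;1 0 0 0 0 0 0"

```text
time_s: 18.32
ee_pos: [0.5929, -0.2414, 0.1136]
tcp_rot: [179.6, 0.4, 125.2]
wrist_force: [0.3, -0.7, -1.0]
opening: 0.0698
grasp_force: 40.5
```

```bash
python3 -c "
from h import *
r=cam('wrist');p=sense()['ee_pos'];pan(r,p[0],p[1],.036,p[2]+.021)
r=cam('scene');pan(r,p[0],p[1],.036,p[2]+.021)
go(.4825,.035,.11,48)"
```

```text
pan [ 0.5925 -0.2398] r 0.0337 7514 667 rim z 0.1327 handle z 0.1339 dir -9.5
pan [ 0.5917 -0.2389] r 0.0347 214 159 rim z 0.131 handle z 0.132 dir -8.0
pose [ 0.5908 -0.2398  0.1089] [179.8   0.2 125.2] q7 71.9 t 18.42
tool shift 0.287 0.0699 -0.0011 turn z 1.3474
```

Held level. Next I'll carry it to the big bay and turn it.

>>> arm_command --steps "1 0.0359 0.0087 0 0 0 0;1 0.0359 0.0087 0 0 0 0;1 0.0359 0.0087 0 0 0 0;1 0.0359 0.0087 0 0 0 0;1 0.0359 0.0087 0 0 0 0;1 0.0359 0.0087 0 0 0 0;1 0.0359 0.0087 0 0 0 0;1 0.0359 0.0087 0 0 0 0"

```text
time_s: 19.08
ee_pos: [0.4794, 0.0367, 0.1059]
tcp_rot: [-179.9, -0.0, 125.2]
wrist_force: [1.1, -0.2, -1.0]
opening: 0.0697
grasp_force: 40.5
```

>>> arm_command --steps "1 0 0 0 0 0 0.112;1 0 0 0 0 0 0.112;1 0 0 0 0 0 0.112;1 0 0 0 0 0 0.112;1 0 0 0 0 0 0.112;1 0 0 0 0 0 0.112;1 0 0 0 0 0 0.112;1 0 0 0 0 0 0.112"

```text
time_s: 19.75
ee_pos: [0.4803, 0.0353, 0.1059]
tcp_rot: [-179.9, 0.0, 73.6]
wrist_force: [0.5, 0.4, -1.7]
opening: 0.07
grasp_force: 40.5
```

>>> arm_command --steps "1 0 0 0 0 0 0.112;1 0 0 0 0 0 0.112;1 0 0 0 0 0 0.112;1 0 0 0 0 0 0.112;1 0 0 0.02 0 0 0;1 0 0 0.02 0 0 0;1 0 0 0 0 0 0;1 0 0 0 0 0 0"

```text
time_s: 20.42
ee_pos: [0.4799, 0.0349, 0.0656]
tcp_rot: [-179.9, 0.1, 48.2]
wrist_force: [0.0, 0.3, -1.1]
opening: 0.0696
grasp_force: 41.1
```

```bash
python3 -c "
from h import *
r=cam('wrist','w5');p=sense()['ee_pos'];pan(r,p[0],p[1],.036,p[2]+.021)
r=cam('scene');pan(r,p[0],p[1],.036,p[2]+.021)
go(.4825,.035,.0177,48)"
```

```text
pan [0.4825 0.036 ] r 0.034 6546 734 rim z 0.0853 handle z 0.0856 dir -85.4
pan [0.481  0.0328] r 0.0354 129 100 rim z 0.0864 handle z 0.0872 dir -81.3
pose [0.4813 0.0349 0.0669] [180.   -0.   48.2] q7 -16.7 t 20.52
tool shift 0.0009 0.0009 0.0492 turn z 0.003
```

View pics/w5.png

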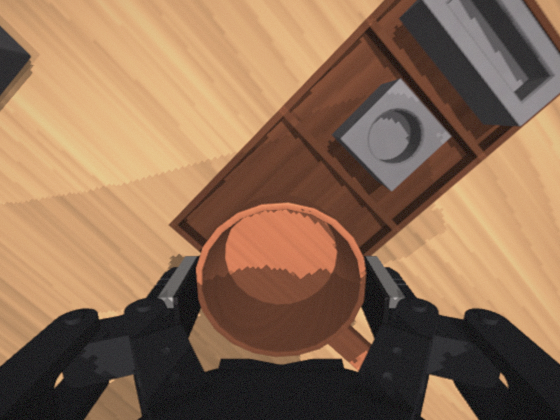

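The pan is held level over the big bay at (283,260). The button mould is at (395,135) and the bar mould is beyond it, both seated.

>>> arm_command --steps "1 0 0 0.02 0 0 0;1 0 0 0.013 0 0 0;1 0 0 0.008 0 0 0;1 0 0 0.004 0 0 0;1 0 0 0.002 0 0 0;1 0 0 0 0 0 0;1 0 0 0 0 0 0"

```text
time_s: 21.1
ee_pos: [0.4815, 0.0352, 0.0198]
tcp_rot: [180.0, -0.0, 48.2]
wrist_force: [-0.5, 0.4, -1.2]
opening: 0.0697
grasp_force: 41.1
```

```bash
python3 -c "
from h import *
r=cam('wrist');p=sense()['ee_pos'];pan(r,p[0],p[1],.036,.038)
go(.4825,.035,.0177,48);print(sense()['wrist_force'])"
```

```text
pan [0.4841 0.0364] r 0.0337 7537 4365 rim z 0.0388 handle z 0.036 dir -2.7
pose [0.4815 0.0352 0.0198] [180.   -0.   48.2] q7 -12.2 t 21.15
tool shift 0.0005 0.0009 0.0021 turn z 0.0035
[-0.91257414  0.19257702 -1.292617  ]
```

>>> arm_command --steps "1 0 0 0.001 0 0 0;1 0 0 0.001 0 0 0;1 0 0 0 0 0 0;-1 0 0 0 0 0 0;-1 0 0 0 0 0 0;-1 0 0 0 0 0 0;-1 0 0 0 0 0 0;-1 0 0 0 0 0 0"

```text
time_s: 21.82
ee_pos: [0.481, 0.0352, 0.0172]
tcp_rot: [180.0, 0.0, 48.2]
wrist_force: [-0.1, 0.2, -0.1]
opening: 0.0855
grasp_force: 0.0
```

>>> arm_command --steps "-1 0 0 -0.01 0 0 0;-1 0 0 -0.03 0 0 0;-1 0 0 -0.035 0 0 0;-1 0 0 -0.04 0 0 0;-1 0 0 0 0 0 0;-1 0 0 0 0 0 0"

```text
time_s: 22.32
ee_pos: [0.4823, 0.0357, 0.1345]
tcp_rot: [179.9, -0.2, 48.2]
wrist_force: [0.6, -0.0, -0.6]
opening: 0.0858
grasp_force: 0.0
```

```bash
python3 -c "
from h import *
r=cam('wrist');pan(r,.4825,.035,.036,.038)
go(.598,.2193,.14,65)"
```

```text
pan [0.4836 0.0363] r 0.0337 1776 1686 rim z 0.0373 handle z 0.0365 dir -28.3
pose [0.4813 0.0358 0.1331] [ 1.80e+02 -1.00e-01  4.82e+01] q7 -22.8 t 22.37
tool shift 0.2146 -0.0351 -0.0069 turn z -0.2924
```

>>> arm_command --steps "-1 0.0358 -0.0059 0 0 0 0;-1 0.0358 -0.0059 0 0 0 0;-1 0.0358 -0.0059 0 0 0 0;-1 0.0358 -0.0059 0 0 0 0;-1 0.0358 -0.0059 0 0 0 0;-1 0.0358 -0.0059 0 0 0 0;-1 0 0 0 0 0 -0.1;-1 0 0 0 0 0 -0.1"

```text
time_s: 23.03
ee_pos: [0.5973, 0.221, 0.1295]
tcp_rot: [-179.9, 0.2, 60.1]
wrist_force: [-0.0, -1.0, -0.2]
opening: 0.0856
grasp_force: 0.0
```

>>> arm_command --steps "-1 0 0 0 0 0 -0.092;-1 0 0 0 0 0 0;-1 0 0 0 0 0 0"

```text
time_s: 23.28
ee_pos: [0.5972, 0.2184, 0.1311]
tcp_rot: [-179.9, 0.1, 64.7]
wrist_force: [0.6, -0.2, 0.5]
opening: 0.0853
grasp_force: 0.0
```

```bash
python3 -c "
from h import *
r=cam('wrist','w6');pan(r,.598,.2193,.022,.046)
t=cam('top','t6');pan(t,.483,.036,.036,.038)
go(.598,.2193,.033,65)"
```

```text
pan [0.6001 0.2212] r 0.0204 1115 923 rim z 0.0456 handle z 0.0459 dir 20.6
pan [0.4814 0.0351] r 0.0339 182 185 rim z 0.0365 handle z 0.0361 dir -37.6
pose [0.5974 0.2186 0.1316] [-179.9    0.    64.7] q7 -22.9 t 23.38
tool shift 0.0009 0.0002 0.0986 turn z -0.0046
```

View pics/w6.png

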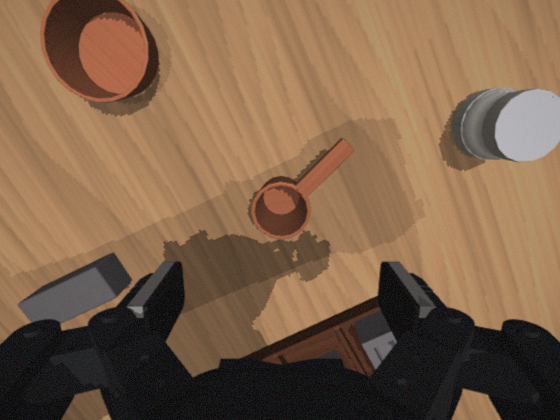

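View pics/t6.png

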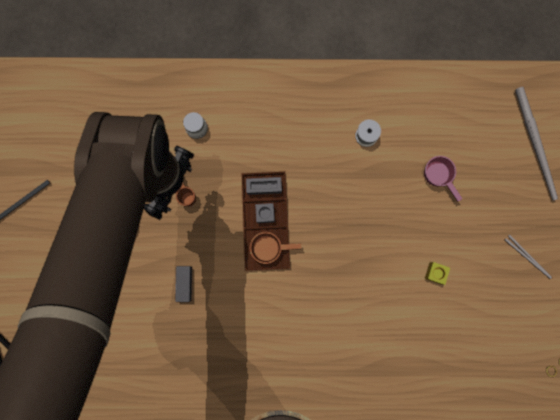

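The top view shows the bar, button and large pan seated, with the large pan's handle to the right at (300,246). In the wrist view the small pan is at (281,208) with its handle to (348,146), clear of the dish and jar.

>>> arm_command --steps "-1 0.0019 0.0009 0.03 0 0 0;-1 0 0 0.033 0 0 0;-1 0 0 0.023 0 0 0;-1 0 0 0.012 0 0 0;-1 0 0 0 0 0 0;-1 0 0 0 0 0 0;1 0 0 0 0 0 0;1 0 0 0 0 0 0"

```text
time_s: 24.05
ee_pos: [0.6006, 0.2205, 0.036]
tcp_rot: [179.9, -0.1, 64.9]
wrist_force: [-0.1, -1.0, 0.2]
opening: 0.0637
grasp_force: 0.0
```

>>> arm_command --steps "1 0 0 0 0 0 0;1 0 0 0 0 0 0;1 0 0 0 0 0 0;1 0 0 0 0 0 0;1 0 0 0 0 0 0;1 0 0 0 0 0 0;1 0 0 0 0 0 0"

```text
time_s: 24.63
ee_pos: [0.6, 0.2209, 0.0358]
tcp_rot: [180.0, -0.1, 64.9]
wrist_force: [-2.3, 0.1, 7.2]
opening: 0.0415
grasp_force: 34.5
```

>>> arm_command --steps "1 0 0 -0.015 0 0 0;1 0 0 -0.025 0 0 0;1 0 0 -0.035 0 0 0;1 0 0 -0.02 0 0 0;1 0 0 0 0 0 0;1 0 0 0 0 0 0"

```text
time_s: 25.13
ee_pos: [0.6002, 0.2206, 0.1315]
tcp_rot: [179.9, -0.2, 64.9]
wrist_force: [0.1, 0.1, -0.7]
opening: 0.0413
grasp_force: 35.7
```

```bash
python3 -c "
from h import *
p=sense()['ee_pos'];r=cam('wrist');pan(r,p[0],p[1],.022,p[2]+.012)
r=cam('scene');pan(r,p[0],p[1],.022,p[2]+.012)
go(.482,.0355,.1,48)"
```

```text
pan [0.6023 0.2209] r 0.0207 3456 2674 rim z 0.1413 handle z 0.1404 dir 21.1
pan [0.6018 0.2211] r 0.0229 95 105 rim z 0.1403 handle z 0.1398 dir 13.2
pose [0.5988 0.2205 0.129 ] [-179.9    0.    65. ] q7 -22.7 t 25.23
tool shift -0.2171 -0.0275 0.029 turn z 0.2958
```

>>> arm_command --steps "1 -0.0362 -0.0046 0 0 0 0;1 -0.0362 -0.0046 0 0 0 0;1 -0.0362 -0.0046 0 0 0 0;1 -0.0362 -0.0046 0 0 0 0;1 -0.0362 -0.0046 0 0 0 0;1 -0.0362 -0.0046 0 0 0 0;1 0 0 0 0 0 0.1;1 0 0 0 0 0 0.1"

```text
time_s: 25.9
ee_pos: [0.4804, 0.0332, 0.1288]
tcp_rot: [-179.9, 0.0, 53.0]
wrist_force: [0.5, 0.6, -1.3]
opening: 0.0415
grasp_force: 35.8
```

>>> arm_command --steps "1 0 0 0 0 0 0.096;1 0 0 0.02 0 0 0;1 0 0 0 0 0 0;1 0 0 0 0 0 0"

```text
time_s: 26.23
ee_pos: [0.4811, 0.0349, 0.1082]
tcp_rot: [-179.9, 0.2, 48.0]
wrist_force: [0.4, 0.6, -0.6]
opening: 0.0418
grasp_force: 35.9
```

```bash
python3 -c "
from h import *
p=sense()['ee_pos'];r=cam('wrist','w7');pan(r,p[0],p[1],.022,p[2]+.012)
go(.482,.0355,.0428,48)"
```

```text
pan [0.4834 0.035 ] r 0.0207 3483 2667 rim z 0.1181 handle z 0.1169 dir 4.2
pose [0.4817 0.0349 0.1089] [-1.8e+02  1.0e-01  4.8e+01] q7 -20.7 t 26.28
tool shift 0.0006 -0.0002 0.0661 turn z -0.0002
```

View pics/w7.png

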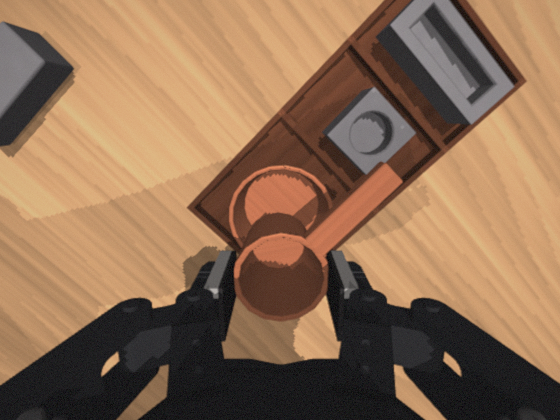

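The small pan is above the large one, centred (perspective shifts it to (281,270)), with its handle pointing along the caddy's +x.

>>> arm_command --steps "1 0 0 0.025 0 0 0;1 0 0 0.02 0 0 0;1 0 0 0.012 0 0 0;1 0 0 0.005 0 0 0;1 0 0 0.002 0 0 0;1 0 0 0 0 0 0;1 0 0 0 0 0 0"

```text
time_s: 26.87
ee_pos: [0.483, 0.0352, 0.046]
tcp_rot: [180.0, -0.1, 48.0]
wrist_force: [-0.3, 0.1, -0.9]
opening: 0.0415
grasp_force: 35.9
```

```bash
python3 -c "
from h import *
r=cam('wrist');p=sense()['ee_pos'];pan(r,p[0],p[1],.022,.053)
go(.482,.0355,.0428,48);print(sense()['wrist_force'])"
```

```text
pan [0.4854 0.0353] r 0.0204 3496 2609 rim z 0.0547 handle z 0.0549 dir 3.8
pose [0.483  0.0352 0.0461] [ 1.8e+02 -1.0e-01  4.8e+01] q7 -14.6 t 26.92
tool shift -0.0005 -0.0009 0.0033 turn z -0.0005
[ 0.50372588 -0.22353026 -0.96195974]
```

>>> arm_command --steps "1 0 0 0.0015 0 0 0;1 0 0 0.001 0 0 0;1 0 0 0.0005 0 0 0;1 0 0 0 0 0 0;1 0 0 0 0 0 0"

```text
time_s: 27.33
ee_pos: [0.4828, 0.0355, 0.0428]
tcp_rot: [-180.0, -0.1, 48.0]
wrist_force: [-1.0, 0.3, 5.9]
opening: 0.0417
grasp_force: 36.4
```

>>> arm_command --steps "-0.4 0 0 0 0 0 0;-0.4 0 0 0 0 0 0;-0.4 0 0 0 0 0 0;-0.4 0 0 0 0 0 0;-0.4 0 0 -0.008 0 0 0;-0.4 0 0 -0.02 0 0 0;-0.4 0 0 -0.035 0 0 0;-1 0 0 -0.04 0 0 0"

```text
time_s: 28.0
ee_pos: [0.481, 0.0345, 0.1457]
tcp_rot: [-179.9, 0.2, 47.9]
wrist_force: [1.3, 0.6, 0.8]
opening: 0.0703
grasp_force: 0.0
```

>>> arm_command --steps "-1 0.0 0 -0.04 0 0 0;-1 -0.028 0.025 -0.01 0 0 0;-1 -0.028 0.025 0 0 0 0;-1 -0.028 0.025 0 0 0 0;-1 0 0.038 0 0 0 0;-1 0 0.038 0 0 0 0;-1 0 0 0 0 0 0;-1 0 0 0 0 0 0"

```text
time_s: 28.67
ee_pos: [0.5385, -0.1312, 0.1955]
tcp_rot: [179.9, 0.1, 47.7]
wrist_force: [-0.3, 0.1, -0.5]
opening: 0.0856
grasp_force: 0.0
```

```bash
python3 -c "
from h import *
r=cam('scene','s8');pan(r,.483,.0355,.022,.053)
t=cam('top','t8');pan(t,.483,.0355,.022,.053);pan(t,.483,.0355,.036,.038)
I=[cv2.resize(cv2.imread('pics/t8.png')[140:290,200:340],(560,600)),cv2.resize(cv2.imread('pics/s8.png')[150:270,220:360],(240,206))]
I[1]=cv2.copyMakeBorder(I[1],0,394,0,0,0);cv2.imwrite('pics/c8.png',np.hstack(I))
print(sense()['ee_pos'])"
```

```text
pan [0.4816 0.0354] r 0.0205 134 78 rim z 0.0525 handle z 0.0538 dir 2.9
pan [0.481  0.0349] r 0.0204 105 84 rim z 0.0517 handle z 0.052 dir 3.4
pan [0.4813 0.035 ] r 0.0339 167 112 rim z 0.0364 handle z 0.0355 dir -14.5
[ 0.53759192 -0.12820589  0.1951471 ]
```

View pics/c8.png

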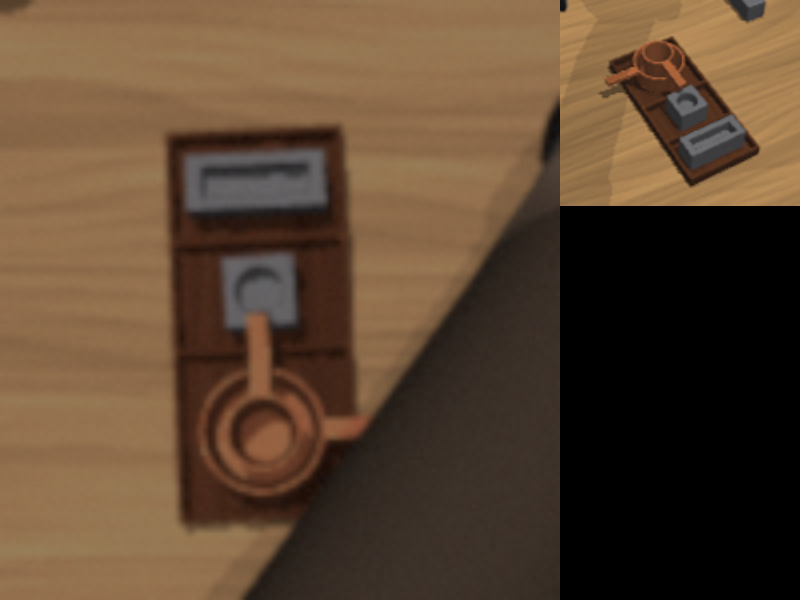

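Both moulds are seated in their bays. The small pan stands inside the large one (crop (265,432)) with its handle a quarter turn from the large pan's, and the rims are at 0.052 and 0.037 m. The arm is clear, so I'm handing in.

```bash
python3 -c "
from cell import *
print(sign_off())"
```

```text
the job is handed in; nothing more can be done
None
```

The job is handed in: the bar mould, button mould and large pan are in their bays and the small pan stands inside the large one, handles a quarter turn apart; the other things were left untouched, and it took about 29 s.

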